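# Shut the cheese keeper

### The arm

A 6-joint arm with a two-finger parallel gripper is mounted at the origin on a cart in front of the work surface, level with it; the furniture and walls round the work are solid. World frame = base frame: x ahead of the robot, y to its left, z up, the work surface at z = 0. Lengths are in mm, angles in rad, forces in N, time in s.
With the tool pointing down it reaches from about 325 to 900 mm from the base axis. Payload 6.1 kg.
Tool frame: the origin (TCP) lies on the mounting face of the last link; the fingertips stand env.tip_reach ahead of it and the grasp point (between the pads) lies 155 mm ahead of it (env.tip_reach is the distance from the TCP to the fingertips, in mm); z points along the fingers, y is the line along which they close (so a half turn about z gives the same grasp; the last joint's range is limited). The gripper opens to 85 mm and grips with 20 to 120 N. Pads are 22 mm wide; open, the fingers measure 114 mm over their backs; the gripper's body (76 mm by 85 mm) begins 54 mm behind the grasp point. The pads swing forward as they close: fully open they stand 13 mm farther back than shut.
Start: joints at [-1.452, 0.22, 1.526, -0, 1.395, -0.126], TCP at [151.47, -606.361, 404.7] pointing down, gripper open.
Joint ranges: [-2.98, 2.98], [-0.91, 2.08], [0.09, 2.57], [-1.24, 4.39], [0.2, 2.65], [-2.68, 2.68]. Speed limits (rad/s): [2.57, 2.57, 3.01, 3.14, 3.14, 3.14].

### API

Orientations are given as a unit quaternion [w, x, y, z].
In Python, from station import env gives the robot as it stands. The module is installed in compiled form; this text tells all that it offers.
- The arm moves only by the shell command python3 -m handwheel 'ROWS' [FORCE]. ROWS is a JSON object of lists of equal length, an entry for each row: "translation": the shift along the world's x, y, z in units of 0.1 m (1.0 is 0.1 m), a list of three; "angular": the turn, a rotation vector about the world's x, y, z in units of 90 degrees (1.0 is 90 degrees), a list of three; "claw": the opening, from 0 (shut) to 1 (fully open). A call has 1 to 10 rows; each row shifts and turns the commanded pose from where the row before left it; what a row does not reach is not made up. A row lasts 1/12 s, in which the tool goes at most 41.7 mm and 7.16 degrees, less where a joint would pass 70% of its speed; a pose out of reach is approached as far as the arm can. A call with a number of a shift or a turn outside -1 to 1 is refused whole. A call with a gripper value outside its range is refused whole. The fingers move at their own pace and stop on an object; FORCE is the grip in N (left out, the last holds). Time passes only in rows, so rows that do not move let the fingers close. It gives the time, the measured TCP pose, the force, the opening and the grip force at its end, in the units of the state.
- env.state(): the state, without advancing time (a new reading comes with each control period).
- env.read_camera(name): name is "scene" or "top" or "wrist"; returns (picture, depth): 384x512x3 uint8, red, green, blue; 384x512 float32, mm along the optical axis (not along the pixel's ray), 0 where there is no reading.
- env.camera_model(name): a dict with "fx", "fy", "cx", "cy" (pixels), "R" (3x3) and "t" (3): a world point X has camera coordinates R X + t; the wrist camera has in their place "hand_eye" (4x4, takes a point from camera to tool coordinates, whose origin is the TCP and whose axes are the flange's). Camera axes: x right, y down, z forward; pixel columns grow to the right and rows downward; lengths in mm; the calibration is good to about 2 mm. A picture is of the moment at which its call begins: read the wrist's pose just before it. camera_model takes no time and is no camera call.
- env.hand_in(): hands the job in; it is judged then, once.
Trained networks look in the newest picture that a camera, given by its name, has taken for a name from the list of things; names that differ only in an ending like _2 or _b are one class to them, and where a whole thing is asked for, a point or a joint stands for the part that bears it (a point fixed in the world has none). Each returns a list of dicts, best first, with "confidence" (0 to 1); they miss things now and then, are a little off and sometimes report something else, mostly with a low value. They report only what shows in the picture. A call takes as long as a camera call. They do not tell look-alikes from the thing itself.
- env.recognise(camera, thing): "point" ([x, y, z] in mm, in the coordinates of the camera as it stood for that picture, good to about 4 mm: the middle of the surface that is visible of it).
- env.masks_of(camera, thing): "pixels" (384x512 bool, what is visible of it).
The state is a dict: "time": time; "qpos": joint angles; "joint_vel": joint speeds; "joint_efforts": joint torques, N m; "eef_pos": TCP position; "tool_rot": TCP orientation; "contact_force": force on the tool from outside, world axes, zero at the start; "wrist_torque": the same for the moment, N m; "gripper_width": opening from 0.0 (shut) to 1.0 (fully open); "grip_force": force on a finger pad.
Only numpy, scipy, OpenCV 4.12 (cv2) and the standard library are available. Lean on these libraries where they do the work, as an engineer would, in place of code of your own. Each camera call takes 0.05 s, during which the arm holds its last target. There are 200 camera calls.

### The job

Two small wooden keepers stand on the counter with their lids tipped back open, and one of them has a piece of cheese in it. Shut the one with the cheese: push its lid up from behind past upright and let it drop shut by its own weight, without lowering it or pressing it down with the hand. Leave the lid of the empty keeper open and do not knock over the jar of olives.

Things in the scene. Friction and masses are not known exactly. Their poses are not given: they have to be found in the camera images.
- cheese_box: Keeper holding an orange block of cheese: open light-wood box, 120 (x, depth) x 140 (y) x 85 mm high, fixed to the counter, in the left or right place. Origin: centre of underside; z up; front (steel card holder) faces its -x. Its lid turns on a hinge line along y through (60, 0, 85) mm in this frame: a board 10 mm thick, 146 wide, reaching 128 mm from the hinge line, lying above that line when shut.
- cheese_box_lid (a joint): Lid angle of the cheese keeper, rad: 0 shut, 1.57 upright, 1.92 leaning back on its stop (start), its free edge then 202 mm above the counter (213 when upright), its outer face there 53 mm behind the hinge line. About 0.25 kg, damped hinge without spring; from some 5 degrees forward of upright it falls shut by itself in about a second.
- empty_box: The other keeper, the same box and frame as the first, but empty; it stays open.
- empty_box_lid (a joint): Hinge angle of the empty keeper's lid, as for the first: 0 shut, 1.92 open on its stop, where it starts and stays.
- olives: Jar of olives with a green cap, 63 mm across, 109 mm high, standing loose by the right end of the counter. Origin at the centre of its underside, z up.
Mind the look-alikes: they are no part of the job. What is shaped like the empty_box but turquoise is not meant.

How it is judged:
By the outcome, as a careful person would: the job done as asked, in the order asked, and still so for the second after the job is handed in, with the robot touching nothing.
It also fails if it takes over 32 s, if anything falls off the work surface, if the arm or the gripper's body presses on something with over 40 N, if the wrist force passes 120 N, or if a joint passes its speed limit or range.

## Working session

There is one attempt and no reset: what is moved stays moved. The work goes in short steps, Python scripts to look and compute and a shell command to move; the robot and the scene stay as the last step left them, time stands still between calls to the robot, and variables do not carry over. Pictures are saved under pics/ and viewed, at most 10 in all, crops included, and the job is handed in when it is done.

```bash
mkdir -p pics; python3 - <<'E'
from station import env
import cv2,numpy as np
s=env.state();print(s['time'],s['eef_pos'],s['tool_rot'],env.tip_reach,s['gripper_width'])
ims=[]
for c in ['scene','top']:
    p,d=env.read_camera(c);ims.append(p);m=env.camera_model(c)
    np.savez(f'{c}.npz',p=p,d=d,R=m['R'],t=m['t'],k=[m['fx'],m['fy'],m['cx'],m['cy']])
    cv2.imwrite(f'pics/{c}.png',p[:,:,::-1])
    for th in ['cheese_box','empty_box','olives','cheese_box_lid','empty_box_lid']:
        for r in env.recognise(c,th):
            X=np.array(m['R']).T@(np.array(r['point'])-m['t']);q=r['point']
            print(c,th,round(r['confidence'],2),X.round(),[round(m['fx']*q[0]/q[2]+m['cx']),round(m['fy']*q[1]/q[2]+m['cy'])])
E
```

```text
0.0 [ 151.43948412 -606.09369465  403.58592327] [-9.79072562e-04  9.92520730e-01  1.22072284e-01  9.79862336e-06] 173.4 1.0010467143210873
scene cheese_box 0.77 [501. 317.  88.] [131, 236]
scene empty_box 0.67 [489.  22.  91.] [229, 201]
scene empty_box 0.65 [ 416. -303.   49.] [332, 190]
scene olives 0.97 [ 495. -400.   73.] [342, 161]
scene cheese_box_lid 0.64 [521. 323. 152.] [122, 216]
scene empty_box_lid 0.58 [502.  15.  94.] [229, 197]
top cheese_box 0.78 [505. 314.  95.] [96, 180]
top empty_box 0.8 [510.   6.  95.] [219, 175]
top empty_box 0.58 [ 522. -264.   89.] [325, 169]
top olives 0.89 [ 506. -402.  112.] [383, 173]
top cheese_box_lid 0.66 [528. 320. 162.] [82, 165]
top empty_box_lid 0.73 [ 557. -252.  155.] [325, 149]
top empty_box_lid 0.57 [511.  13.  96.] [216, 175]
```

View pics/scene.png

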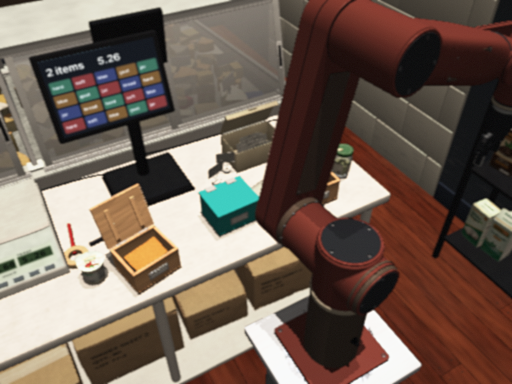

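View pics/top.png

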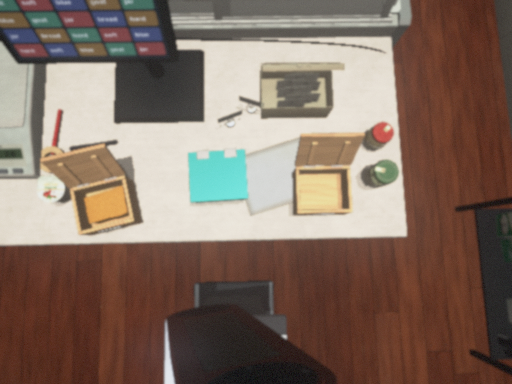

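Top view: the cheese candidates are the left wooden box at (103,205), with an orange block in it, and the right wooden box at (322,190), with bare wood inside. The turquoise shut box at (217,175) is a look-alike. The left one fits. Next I'll crop it and measure its pose and surroundings.

```bash
cat > h.py <<'E'
import numpy as np
def cloud(c):
    z=np.load(f'{c}.npz');d=z['d'];fx,fy,cx,cy=z['k'];v,u=np.indices(d.shape)
    P=np.stack([(u-cx)/fx*d,(v-cy)/fy*d,d],-1)
    return (P-z['t'])@z['R'],d>0,z['p']
E
python3 - <<'E'
from h import *
import cv2
from station import env
p=np.load('top.npz')['p'];cv2.imwrite('pics/crop.png',cv2.resize(p[110:250,20:180,::-1],None,fx=4.5,fy=4,interpolation=cv2.INTER_CUBIC))
for c in ['top','scene']:
    X,ok,p=cloud(c)
    for th in ['cheese_box','cheese_box_lid']:
        for r in env.masks_of(c,th)[:1]:
            m=r['pixels']&ok;Q=X[m];print(c,th,r['confidence'],m.sum(),Q.min(0).round(),Q.max(0).round())
    near=ok&(X[...,0]>350)&(X[...,0]<640)&(X[...,1]>200)&(X[...,1]<440)
    Q=X[near]
    rim=Q[(abs(Q[:,2]-85)<5)];
    print('rim',len(rim),cv2.minAreaRect(rim[:,:2].astype(np.float32)))
    L=Q[(Q[:,2]>105)&(Q[:,2]<215)&(Q[:,0]<600)];
    m0=L.mean(0)
    for _ in range(4):
        m0=L.mean(0);n=np.linalg.svd(L-m0,full_matrices=False)[2][2];L=L[abs((L-m0)@n)<6]
    print('lid plane',len(L),m0,n*np.sign(n[2]),L.min(0),L.max(0),'yaw',np.degrees(np.arctan2(n[1],n[0])))
X,ok,p=cloud('top')
# height map 25mm max z over x 300..900,y 100..520
A=X[ok]
s=X2=np.vstack([A,cloud('scene')[0][cloud('scene')[1]]])
print('cols y',list(range(500,100,-25)))
for x in range(850,325,-25):
    print(x,[int(max(X2[(abs(X2[:,0]-x)<13)&(abs(X2[:,1]-y)<13)][:,2],default=-1)) for y in range(500,100,-25)])
E
```

```text
top cheese_box 0.75 4292 [371. 219.  -1.] [619. 462. 208.]
top cheese_box_lid 0.61 2317 [490. 244.  -3.] [622. 495. 208.]
rim 742 ((445.8813781738281, 301.7193298339844), (123.8070068359375, 142.07833862304688), 12.59954833984375)
lid plane 1902 [530.3259926  318.90924176 162.27472125] [-0.90671627 -0.21078044  0.36529059] [494.41571972 244.94926907 105.00917753] [568.15355653 395.0270608  207.61462853] yaw -166.91313114409957
scene cheese_box 0.74 4742 [370. 214.  -6.] [779. 398. 210.]
scene cheese_box_lid 0.96 2461 [487. 215.  -4.] [781. 398. 210.]
rim 610 ((448.09454345703125, 304.0016784667969), (132.42385864257812, 144.95899963378906), 13.074335098266602)
lid plane 1903 [528.75099886 325.76892556 157.77619015] [-0.91275752 -0.20353777  0.35418368] [492.25562581 249.33535545 105.02638993] [567.03352262 398.20056601 209.51224925] yaw -167.42916080768663
cols y [500, 475, 450, 425, 400, 375, 350, 325, 300, 275, 250, 225, 200, 175, 150, 125]
850 [95, 6, 5, 4, 5, 5, 8, 5, 36, 35, 36, 542, 542, 541, 542, 542]
825 [93, 4, 4, 4, 5, 5, 5, 5, 34, 35, 35, 35, 228, 213, 205, 35]
800 [94, 5,
[... 561 characters left out ...]
 4]
600 [73, 23, 23, 17, 17, 13, -1, 3, 4, 5, 6, 8, 8, 4, 5, 5]
575 [61, 21, 23, 19, 5, 1, 0, -1, 201, 205, 207, 5, 7, 4, 5, 6]
550 [56, 24, -295, -294, 202, 207, 206, 207, 209, 207, 206, 5, 5, 7, 5, 5]
525 [44, 73, 74, 72, 205, 207, 206, 197, 182, 180, 151, 4, 6, 6, 4, 4]
500 [4, 73, 74, 75, 159, 157, 161, 131, 116, 113, 89, 5, 4, 4, 5, 5]
475 [3, 73, 74, 75, 75, 99, 88, 66, 66, 67, 90, 90, 4, 6, 4, 5]
450 [4, 73, 74, 74, 4, 89, 83, 66, 66, 67, 89, 89, 6, 5, 7, 5]
425 [6, 5, 5, 6, 5, 90, 88, 67, 67, 67, 82, 88, 5, 5, 6, 6]
400 [5, 5, 4, 7, 4, 89, 88, 84, 89, 90, 87, 90, 5, 5, 4, 5]
375 [7, 7, 4, 5, 6, 60, 89, 91, 89, 88, 9, 5, 6, 6, 7, 5]
350 [5, 5, 5, 4, 6, 5, 4, 5, 5, 3, 5, 3, 5, 4, 3, 4]
```

View pics/crop.png

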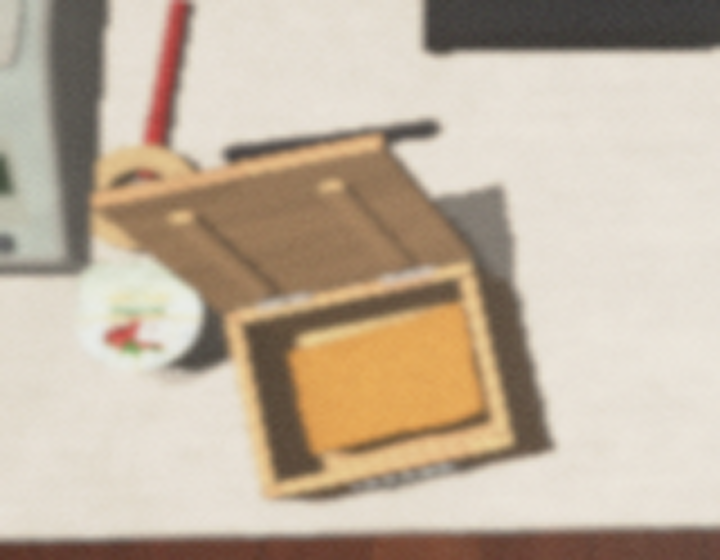

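The crop confirms it: the left keeper holds the orange block, hinge side at about (350,285), lid leaning back towards (240,170). The box is turned 12.9°, its centre is about (446,302) and the hinge about (504,316). The tool's yaw already matches. I'll shut the claw, travel over to behind the lid and stay high.

```bash
python3 -m handwheel '{"translation":[[0.17,0.36,0.05],[0.17,0.36,0.05],[0.17,0.36,0.05],[0.17,0.36,0.05],[0.17,0.36,0.05],[0.17,0.36,0.05],[0.17,0.36,0.05],[0.17,0.36,0.05],[0.17,0.36,0.05],[0.17,0.36,0.05]],"angular":[[0,0,0],[0,0,0],[0,0,0],[0,0,0],[0,0,0],[0,0,0],[0,0,0],[0,0,0],[0,0,0],[0,0,0]],"claw":[0,0,0,0,0,0,0,0,0,0]}' 20
python3 -m handwheel '{"translation":[[0.17,0.36,0],[0.17,0.36,0],[0.17,0.36,0],[0.17,0.36,0],[0.17,0.36,0],[0.17,0.36,0],[0.17,0.36,0],[0.17,0.36,0],[0.17,0.36,0],[0.17,0.36,0]],"angular":[[0,0,0],[0,0,0],[0,0,0],[0,0,0],[0,0,0],[0,0,0],[0,0,0],[0,0,0],[0,0,0],[0,0,0]],"claw":[0,0,0,0,0,0,0,0,0,0]}'
```

```text
time: 1.63
eef_pos: [321.6, -244.5, 455.2]
tool_rot: [0.0, 0.993, 0.122, 0.0]
contact_force: [0.9, -0.2, -0.6]
gripper_width: 0.0
grip_force: 0.0
time: 2.47
eef_pos: [491.8, 115.9, 455.0]
tool_rot: [0.0, 0.992, 0.122, 0.0]
contact_force: [0.6, -1.5, -0.5]
gripper_width: -0.002
grip_force: 0.0
```

```bash
python3 -m handwheel '{"translation":[[0.16,0.32,0],[0.16,0.32,0],[0.16,0.32,0],[0.16,0.32,0],[0.16,0.32,0],[0.16,0.32,0],[0.16,0.32,0],[0,0,0],[0,0,0]],"angular":[[0,0,0],[0,0,0],[0,0,0],[0,0,0],[0,0,0],[0,0,0],[0,0,0],[0,0,0],[0,0,0]],"claw":[0,0,0,0,0,0,0,0,0]}'
python3 - <<'E'
from station import env
import cv2,numpy as np
p,d=env.read_camera('scene');q,_=env.read_camera('wrist')
cv2.imwrite('pics/b.png',np.hstack([p,q])[:,:,::-1][:, :][::1]) ; im=cv2.imread('pics/b.png');cv2.imwrite('pics/b.png',cv2.resize(im,(800,300)))
E
```

```text
time: 3.22
eef_pos: [603.7, 339.4, 452.7]
tool_rot: [0.0, 0.992, 0.123, -0.001]
contact_force: [-0.5, -0.5, -0.5]
gripper_width: -0.002
grip_force: 0.0
```

View pics/b.png

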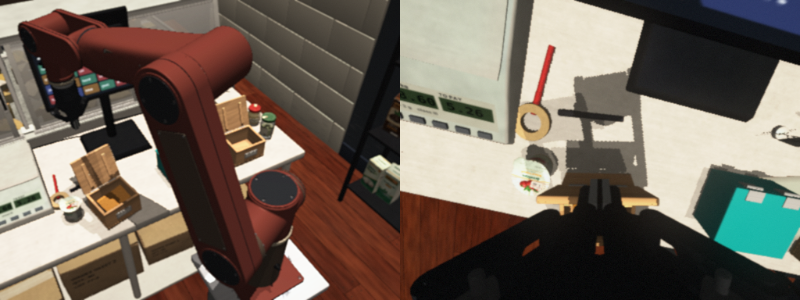

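The wrist view shows the fingertips (600,190) beyond the lid's free edge (600,205), so they are behind it and centred. Before lowering, I'll check the clearances.

```bash
python3 - <<'E'
from station import env
import numpy as np
from scipy.spatial.transform import Rotation as R
s=env.state();m=env.camera_model('wrist');p,d=env.read_camera('wrist')
H=np.array(m['hand_eye']);print(H.round(2))
v,u=np.indices(d.shape);P=np.stack([(u-m['cx'])/m['fx']*d,(v-m['cy'])/m['fy']*d,d],-1)
T=P@H[:3,:3].T+H[:3,3];w=s['tool_rot'];W=R.from_quat([w[1],w[2],w[3],w[0]]).apply(T.reshape(-1,3)).reshape(T.shape)+s['eef_pos']
ok=d>0
c,sn=np.cos(np.radians(12.9)),np.sin(np.radians(12.9))
lx=(W[...,0]-446)*c+(W[...,1]-302)*sn; ly=-(W[...,0]-446)*sn+(W[...,1]-302)*c
L=ok&(W[...,2]>185)&(W[...,2]<215)&(abs(lx-100)<60)
print('free edge local x pctl',np.percentile(lx[L],[2,50,98]),'y',np.percentile(ly[L],[1,99]),'z',W[...,2][L].max())
e=np.array(s['eef_pos']);print('tcp local',(e[0]-446)*c+(e[1]-302)*sn,-(e[0]-446)*sn+(e[1]-302)*c)
M=ok&(W[...,0]>640)&(W[...,2]>100);print('monitor',M.sum(),W[M].min(0),W[M].max(0))
F=ok&(abs(T[...,1])<60)&(T[...,2]<176)&(T[...,2]>20)
for z in range(80,176,12):
    k=F&(abs(T[...,2]-z)<6)
    if k.any():print(z,T[...,0][k].min().round(),T[...,0][k].max().round(),T[...,1][k].min().round(),T[...,1][k].max().round())
E
```

```text
[[ 0.   -0.96 -0.28 72.09]
 [ 1.    0.    0.    0.2 ]
 [-0.   -0.28  0.96 32.19]
 [ 0.    0.    0.    1.  ]]
free edge local x pctl [ 92.2591071  108.12438979 111.79879052] y [-70.48575366  71.78379794] z 204.43764627492249
tcp local 161.2871645256597 -0.6209839101072205
monitor 12483 [711.54331478 249.87700658 295.01317972] [722.31002316 379.45958101 333.67114671]
80 4.0 20.0 -60.0 60.0
92 -9.0 18.0 -60.0 60.0
104 -10.0 18.0 -55.0 55.0
116 -10.0 16.0 -45.0 46.0
128 -14.0 108.0 -36.0 60.0
140 -12.0 112.0 -17.0 60.0
152 5.0 116.0 -14.0 60.0
164 6.0 117.0 -14.0 56.0
```

Free edge is at local x = 112, as predicted, and the TCP is at 161. The camera housing gets near the monitor when lowered, so I'll step 18 mm towards the lid first and then descend 118 mm.

```bash
python3 -m handwheel '{"translation":[[-0.09,-0.02,0],[-0.085,-0.02,0],[0,0,-0.2],[0,0,-0.2],[0,0,-0.2],[0,0,-0.2],[0,0,-0.2],[0,0,-0.18],[0,0,0],[0,0,0]],"angular":[[0,0,0],[0,0,0],[0,0,0],[0,0,0],[0,0,0],[0,0,0],[0,0,0],[0,0,0],[0,0,0],[0,0,0]],"claw":[0,0,0,0,0,0,0,0,0,0]}'
python3 -m handwheel '{"translation":[[-0.06,-0.014,0],[-0.06,-0.014,0],[-0.06,-0.014,0],[-0.06,-0.014,0],[-0.06,-0.014,0],[-0.06,-0.014,0]],"angular":[[0,0,0],[0,0,0],[0,0,0],[0,0,0],[0,0,0],[0,0,0]],"claw":[0,0,0,0,0,0]}'
```

```text
time: 4.2
eef_pos: [585.6, 332.5, 336.6]
tool_rot: [0.0, 0.993, 0.121, -0.001]
contact_force: [0.0, -0.1, 0.1]
gripper_width: -0.003
grip_force: 0.0
time: 4.7
eef_pos: [551.4, 325.6, 341.8]
tool_rot: [-0.001, 0.993, 0.122, 0.005]
contact_force: [5.6, 0.1, 15.5]
gripper_width: -0.002
grip_force: 1.3
```

```bash
python3 - <<'E'
from station import env
import cv2,numpy as np
s=env.state();print(s['contact_force'],s['wrist_torque'],s['eef_pos'])
p,d=env.read_camera('scene');a=cv2.resize(p[120:280,30:200],(400,376));q,_=env.read_camera('wrist');b=cv2.resize(q,(400,376))
cv2.imwrite('pics/c.png',np.hstack([a,b])[:,:,::-1])
E
```

```text
[ 5.55939008  0.13492211 15.4598472 ] [-0.01804178 -0.69212338  0.00370656] [551.37623373 325.62619074 341.77387474]
```

View pics/c.png

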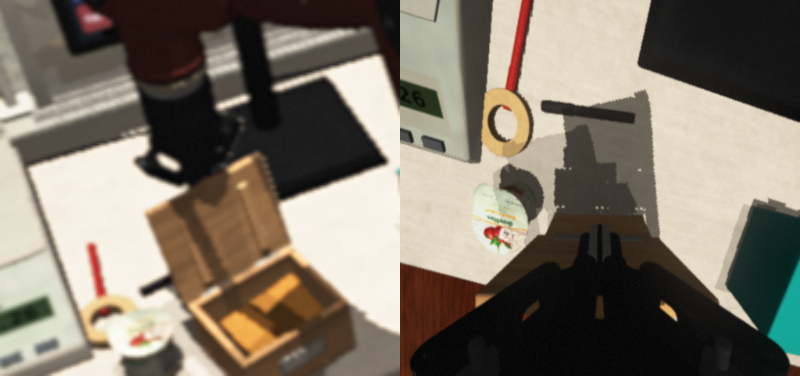

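The upward force (15 N) points to the rising lid edge catching under the knuckles above the pads. I'll back off, raise 22 mm so only the pad tips touch, and push again.

```bash
python3 -m handwheel '{"translation":[[0.07,0.016,0],[0.07,0.016,0],[0.07,0.016,0],[0.07,0.016,0],[0,0,0.11],[0,0,0.11],[0,0,0],[0,0,0]],"angular":[[0,0,0],[0,0,0],[0,0,0],[0,0,0],[0,0,0],[0,0,0],[0,0,0],[0,0,0]],"claw":[0,0,0,0,0,0,0,0]}'
python3 -m handwheel '{"translation":[[-0.06,-0.014,0],[-0.06,-0.014,0],[-0.05,-0.011,0],[-0.05,-0.011,0],[-0.05,-0.011,0],[-0.05,-0.011,0]],"angular":[[0,0,0],[0,0,0],[0,0,0],[0,0,0],[0,0,0],[0,0,0]],"claw":[0,0,0,0,0,0]}'
```

```text
time: 5.47
eef_pos: [578.3, 331.8, 360.5]
tool_rot: [-0.0, 0.993, 0.122, 0.001]
contact_force: [0.5, -0.2, 0.4]
gripper_width: 0.006
grip_force: 0.0
time: 5.97
eef_pos: [545.3, 324.3, 358.8]
tool_rot: [-0.0, 0.993, 0.122, 0.0]
contact_force: [1.2, 0.2, 0.1]
gripper_width: -0.001
grip_force: 0.4
```

```bash
python3 -m handwheel '{"translation":[[-0.05,-0.011,0],[-0.05,-0.011,0],[-0.05,-0.011,0],[-0.04,-0.01,0],[-0.04,-0.01,0],[-0.04,-0.01,0],[-0.04,-0.01,0]],"angular":[[0,0,0],[0,0,0],[0,0,0],[0,0,0],[0,0,0],[0,0,0],[0,0,0]],"claw":[0,0,0,0,0,0,0]}'
```

```text
time: 6.55
eef_pos: [514.6, 317.0, 358.6]
tool_rot: [-0.0, 0.993, 0.122, -0.0]
contact_force: [0.7, -0.1, -0.0]
gripper_width: 0.001
grip_force: 0.1
```

```bash
python3 -m handwheel '{"translation":[[-0.04,-0.01,0],[-0.04,-0.01,0],[-0.04,-0.01,0],[0.1,0.022,0],[0.15,0.034,0],[0.15,0.034,0],[0,0,0],[0,0,0],[0,0,0],[0,0,0]],"angular":[[0,0,0],[0,0,0],[0,0,0],[0,0,0],[0,0,0],[0,0,0],[0,0,0],[0,0,0],[0,0,0],[0,0,0]],"claw":[0,0,0,0,0,0,0,0,0,0]}'
python3 -m handwheel '{"translation":[[0,0,0.2],[0,0,0.2],[0,0,0.2],[0,0,0.2],[0,0,0],[0,0,0],[0,0,0],[0,0,0],[0,0,0],[0,0,0]],"angular":[[0,0,0],[0,0,0],[0,0,0],[0,0,0],[0,0,0],[0,0,0],[0,0,0],[0,0,0],[0,0,0],[0,0,0]],"claw":[0,0,0,0,0,0,0,0,0,0]}'
python3 - <<'E'
from station import env
import cv2,numpy as np
p,d=env.read_camera('scene');a=cv2.resize(p,(400,300));q,_=env.read_camera('top');b=cv2.resize(q,(400,300))
cv2.imwrite('pics/d.png',np.hstack([a,b])[:,:,::-1])
E
```

```text
time: 7.38
eef_pos: [542.3, 323.1, 358.5]
tool_rot: [0.0, 0.993, 0.122, -0.0]
contact_force: [0.4, -0.4, 0.7]
gripper_width: -0.001
grip_force: 0.0
time: 8.22
eef_pos: [542.8, 323.1, 437.3]
tool_rot: [0.0, 0.993, 0.122, -0.001]
contact_force: [-0.2, -0.6, 0.1]
gripper_width: 0.004
grip_force: 0.0
```

View pics/d.png

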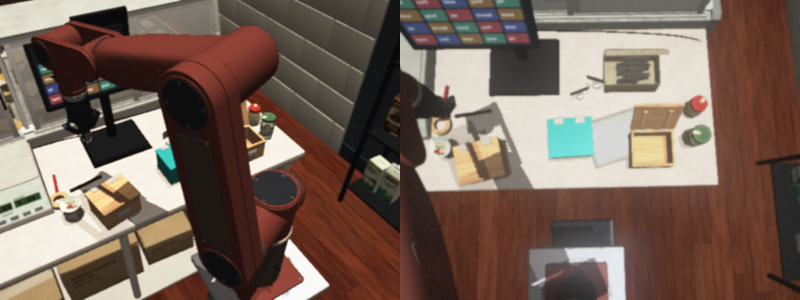

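The cheese keeper now shows a closed lid (left (113,200), right (480,160)). The empty keeper is still open at (655,135) and the jar is standing at (697,135). A quick depth check, then I'll hand in.

```bash
python3 - <<'E'
from station import env
import numpy as np
m=env.camera_model('scene');p,d=env.read_camera('scene')
v,u=np.indices(d.shape);P=np.stack([(u-m['cx'])/m['fx']*d,(v-m['cy'])/m['fy']*d,d],-1)
X=(P-np.array(m['t']))@np.array(m['R'])
k=(d>0)&(np.hypot(X[...,0]-446,X[...,1]-302)<50)&(X[...,2]>20)&(X[...,2]<230)
z=np.percentile(X[...,2][k],[2,50,98]);print(z)
if z[2]<106 and z[0]>80: print(env.hand_in())
E
```

```text
[90.91054936 94.78844151 98.91178922]
the job is handed in; nothing more can be done
None
```

The cheese keeper is shut: its lid was pushed past upright from behind and fell closed by itself. The empty keeper's lid is still open, the olive jar is standing, and the job is handed in.

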